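Get the setting anvil out from behind the dye jars

TASK

The steel setting anvil is wanted on the stone slab, but the three dye jars hem it in: first stand all three jars on the cork side mat, leaving the anvil where it is, then set the anvil upright in the middle of the circle on the slab while the jars wait on the mat. After that put every jar back upright, centred on the disc of its own colour. Never tip a jar over.

Things in the scene. Friction and masses are not known exactly. Their poses are not given: they have to be found in the camera images.
- jar_red_mid (a point): closed red dye jar, upright plastic cylinder 48 mm in diameter and 100 mm tall (red body, straight-sided up to 78 mm, with a white label band, then a shoulder and a red cap 38 mm wide); about 0.16 kg; the point is its centre, 50 mm above its underside, z along its axis. At the start it stands on the red disc
- jar_blue_mid (a point): closed blue dye jar, upright plastic cylinder 48 mm in diameter and 100 mm tall (blue body, straight-sided up to 78 mm, with a white label band, then a shoulder and a blue cap 38 mm wide); about 0.16 kg; the point is its centre, 50 mm above its underside, z along its axis. At the start it stands on the blue disc
- jar_yellow_mid (a point): closed yellow dye jar, upright plastic cylinder 48 mm in diameter and 100 mm tall (yellow body, straight-sided up to 78 mm, with a white label band, then a shoulder and a yellow cap 38 mm wide); about 0.16 kg; the point is its centre, 50 mm above its underside, z along its axis. At the start it stands on the yellow disc
- anvil_mid (a point): steel setting anvil: upright cylinder 44 mm in diameter, 46 mm tall, dark ring lines, dark round mark on top, 0.5 kg; the point is its centre, 23 mm above its underside, z along its axis. It stands on the plywood stand with the three jars 66 mm from it (centre to centre), in front and on either side, and a rail of stamps (90 mm tall) 90 mm behind it: no room for a gripper until the jars are gone
- disc_red: fixed flat red disc, 68 mm in diameter, 4 mm thick, lying on the plywood stand (whose top is 10 mm above the table); the home of the red jar. Origin at the centre of its underside, so its top is 4 mm above the origin, 14 mm above the table. A small thread spool (44 mm wide, its top 55 mm above the table) stands near the front left corner of the stand
- disc_blue: fixed flat blue disc, 68 mm in diameter, 4 mm thick, lying on the plywood stand (whose top is 10 mm above the table); the home of the blue jar. Origin at the centre of its underside, so its top is 4 mm above the origin, 14 mm above the table. A small thread spool (44 mm wide, its top 55 mm above the table) stands near the front left corner of the stand
- disc_yellow: fixed flat yellow disc, 68 mm in diameter, 4 mm thick, lying on the plywood stand (whose top is 10 mm above the table); the home of the yellow jar. Origin at the centre of its underside, so its top is 4 mm above the origin, 14 mm above the table. A small thread spool (44 mm wide, its top 55 mm above the table) stands near the front left corner of the stand
- side_mat: the side area: fixed plain brown cork mat lying flat on the table, to the left or right of the stand, 250 mm along its own x, 120 mm along its own y, 4 mm thick; origin at the centre of its underside. Nothing is on it at the start; there is room for three jars in a row along its x, about 80 mm apart
- slab: fixed white-and-grey stone pounding slab on the table, on the other side of the stand, 170 mm along its own x, 130 mm along its own y, 30 mm thick; a red-edged white circle of 62 mm diameter marks the middle of its top; origin at the centre of its underside, so the circle is 30 mm above the origin
Things that resemble listed ones, but are neither listed nor needed, are in the scene too. What is meant by the part that bears anvil_mid is not yellow, and is the smaller of those in its own colour.

How it is judged:
By the outcome, as a careful person would: the job done as asked, in the order asked, and still so for the second after the job is handed in, with the robot touching nothing.
It also fails if it takes over 134 s, if anything falls off the work surface, if the arm or the gripper's body presses on something with over 40 N, if the wrist force passes 120 N, or if a joint passes its speed limit or range.

ROBOT

A 7-joint arm with a two-finger parallel gripper is mounted at the origin on the work surface. World frame = base frame: x ahead of the robot, y to its left, z up, the work surface at z = 0. Lengths are in m, angles in rad, forces in N, time in s.
With the tool pointing down it reaches from about 0.425 to 0.925 m from the base axis. Payload 6.8 kg.
Tool frame: the origin (TCP) lies on the centre line of the jaws, within the pads' length; the fingertips stand arm.nose_length ahead of it and the grasp point (between the pads) lies 8 mm behind it (arm.nose_length is the distance from the TCP to the fingertips, in m); z points along the fingers, y is the line along which they close (so a half turn about z gives the same grasp; the last joint's range is limited). The gripper opens to 85 mm and grips with 20 to 120 N. Pads are 22 mm wide; open, the fingers measure 114 mm over their backs; the gripper's body (76 mm by 85 mm) begins 54 mm behind the grasp point. The pads swing forward as they close: fully open they stand 13 mm farther back than shut.
Start: joints at [1.058, 0.477, 0.022, 1.555, -0.011, 1.109, -0.083], TCP at [0.266, -0.62, 0.242] pointing down, gripper open.
Joint ranges: [-2.96, 2.96], [-0.34, 2.1], [-1.41, 1.46], [0.24, 2.44], [-1.37, 4.51], [0.17, 1.92], [-2.96, 2.96]. Speed limits (rad/s): [2.39, 2.39, 3.14, 3.14, 3.14, 3.14, 3.14].

INTERFACE

Orientations are given as a rotation vector (axis times angle).
In Python, from plant import monitor, eyes, job, arm gives the robot as it stands. The module is installed in compiled form; this text tells all that it offers.
- The arm moves only by the shell command python3 -m inch 'ROWS'. ROWS is JSON, a list that holds one entry, the list of rows, each a list of 7 numbers: the shift along the tool's x, y, z in mm, then the turn, a rotation vector about the tool's x, y, z in degrees, then the opening, from 0 (shut) to 1 (fully open). In form: [[[x, y, z, rx, ry, rz, gripper], ...]]. A call has 1 to 10 rows; each row is the pose to reach, as a shift and turn from the pose commanded when the call began, along the tool's axes at that moment; what a row does not reach only later rows make up. A row lasts 1/10 s, in which the tool goes at most 50 mm and 8.59 degrees, less where a joint would pass 70% of its speed; a pose out of reach is approached as far as the arm can. A call with a gripper value outside its range is refused whole. The fingers move at their own pace and stop on an object; the grip force is fixed at half the most. Time passes only in rows, so rows that repeat a pose let the fingers close. It gives the time, the measured TCP pose, the force, the opening and the grip force at its end, in the units of the state.
- monitor.sense(): the state, without advancing time (a new reading comes with each control period).
- eyes.capture(name): name is "scene" or "top"; returns a dict with "img" (400x640x3 uint8, red, green, blue), "z_map" (400x640 float32, m along the optical axis (not along the pixel's ray), 0 where there is no reading), "K" (3x3 intrinsics, pixels), "distortion" ([k1, k2, p1, p2, k3] as OpenCV has them; the pictures are not rectified), "camera_from_world" (4x4, takes a point from world to camera coordinates). Camera axes: x right, y down, z forward; pixel columns grow to the right and rows downward; lengths in m; the calibration is good to about 2 mm. A picture is of the moment at which its call begins.
- job.finish_job(): hands the job in; it is judged then, once.
The state is a dict: "time_s": time; "joint_positions": joint angles; "joint_velocities": joint speeds; "tau": joint torques, N m; "eef_pos": TCP position; "ee_rot": TCP orientation; "wrist_force": force on the tool from outside, world axes, zero at the start; "moment": the same for the moment, N m; "grip_width": opening from 0.0 (shut) to 1.0 (fully open); "finger_force": force on a finger pad.
Only numpy, scipy, OpenCV 4.12 (cv2) and the standard library are available. Lean on these libraries where they do the work, as an engineer would, in place of code of your own. Each camera call takes 0.05 s, during which the arm holds its last target. There are 200 camera calls.

## Working session

There is one attempt and no reset: what is moved stays moved. The work goes in short steps, Python scripts to look and compute and a shell command to move; the robot and the scene stay as the last step left them, time stands still between calls to the robot, and variables do not carry over. Pictures are saved under pics/ and viewed, at most 14 in all, crops included, and the job is handed in when it is done.

```bash
mkdir -p pics; python3 - <<'E'
from plant import monitor, eyes, job, arm
import cv2,numpy as np,pickle
print(arm.nose_length, monitor.sense())
for n in("scene","top"):
    c=eyes.capture(n); pickle.dump(c,open(n+".pkl","wb"))
    cv2.imwrite(f"pics/{n}0.png",c["img"][:,:,::-1]); print(n,c["K"],c["distortion"],c["camera_from_world"])
E
```

```text
0.011 {'time_s': 0.0, 'joint_positions': array([ 1.0578681 ,  0.47779581,  0.02232698,  1.5564609 , -0.01151264,
        1.10930355, -0.08310369]), 'joint_velocities': array([ 0.00077865,  0.00046337,  0.00086898,  0.00032036, -0.00170726,
       -0.0004601 ,  0.00078001]), 'tau': array([-1.46627863e-03, -5.96459520e+01,  1.60769574e+00, -2.81194246e+01,
        1.25246824e-02,  9.36605124e-03, -8.05015105e-06]), 'eef_pos': array([ 0.26562546, -0.61990825,  0.24132434]), 'ee_rot': array([-3.07570864e+00, -6.31248700e-01,  7.63676851e-04]), 'wrist_force': array([ 0.17692323, -0.65805774, -0.12709744]), 'moment': array([-0.02557838, -0.01833604, -0.00187764]), 'finger_force': 0.0, 'grip_width': 0.9994234240325313}
scene [[454.89853623   0.         314.4124724 ]
 [  0.         454.89853623 201.6215248 ]
 [  0.           0.           1.        ]] [-0.01335316  0.          0.          0.          0.        ] [[-0.45799898  0.8887155   0.02053503  0.24181322]
 [ 0.61857815  0.33520404 -0.71063304 -0.31986237]
 [-0.63843403 -0.31276669 -0.7032631   1.35670773]
 [ 0.          0.          0.          1.        ]]
top [[423.78264715   0.         320.00447862]
 [  0.         423.78264715 195.17753366]
 [  0.           0.           1.        ]] [-0.09213762  0.          0.          0.          0.        ] [[-0.02052712 -0.99963213 -0.01772706  0.025098  ]
 [-0.99352691  0.02237676 -0.11137129  0.57695001]
 [ 0.11172699  0.01532618 -0.99362075  0.93256125]
 [ 0.          0.          0.          1.        ]]
```

View pics/scene0.png

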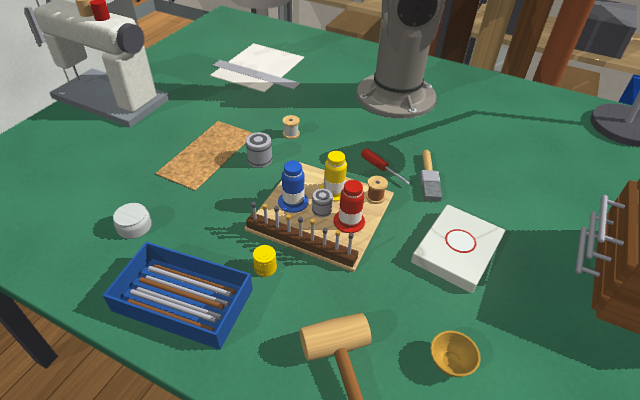

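View pics/top0.png

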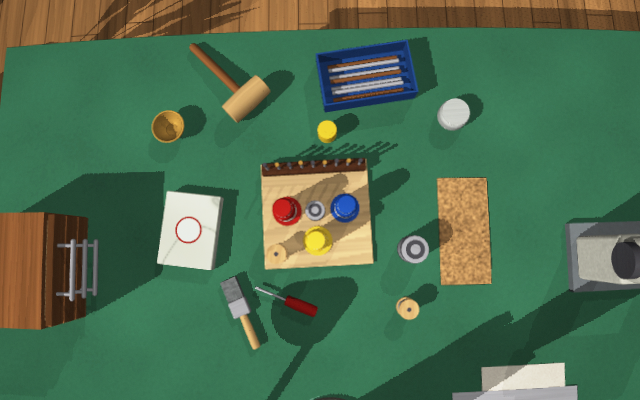

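The anvil candidates in the top view are the small grey cylinder on the stand (315,211), the larger grey one by the mat (414,249) and the yellow one (327,131). The one on the stand fits: it isn't yellow, and it's the smaller of the two grey ones. I'll measure next and confirm this in a crop.

```bash
cat > h.py <<'E'
import cv2,numpy as np
def ray(c,uv,z):
    "pixels -> world points on plane z"
    n=cv2.undistortPoints(np.float64(uv).reshape(-1,1,2),c["K"],np.array(c["distortion"]))[:,0]
    T=c["camera_from_world"];R=T[:3,:3];o=-R.T@T[:3,3]
    d=np.c_[n,np.ones(len(n))]@R
    return o+d*((z-o[2])/d[:,2])[:,None]
def cloud(c):
    v,u=np.mgrid[:400,:640]; n=cv2.undistortPoints(np.c_[u.ravel(),v.ravel()].astype(float).reshape(-1,1,2),c["K"],np.array(c["distortion"]))[:,0]
    z=c["z_map"].ravel()[:,None];T=c["camera_from_world"]
    return ((np.c_[n,np.ones(len(n))]*z-T[:3,3])@T[:3,:3]).reshape(400,640,3)
def hsv(c): return cv2.cvtColor(c["img"],cv2.COLOR_RGB2HSV)
def colour(c,k):
    h,s,v=cv2.split(hsv(c)); 
    hue={"red":(h<6)|(h>172),"blue":(h>105)&(h<125),"yellow":(h>22)&(h<33)}[k]
    return hue&(s>150)&(v>60)
def circ(p):
    A=np.c_[2*p[:,:2],np.ones(len(p))];x=np.linalg.lstsq(A,(p[:,:2]**2).sum(1),rcond=None)[0]
    return x[:2],np.sqrt(x[2]+x[0]**2+x[1]**2)
E
python3 - <<'E'
from h import *;import pickle
np.set_printoptions(precision=4,suppress=True)
for n in("top","scene"):
    c=pickle.load(open(n+".pkl","rb"));P=cloud(c)
    x0,x1,y0,y1=(215,400,150,280) if n=="top" else (245,400,145,270)
    W=np.zeros((400,640),bool);W[y0:y1,x0:x1]=1
    for k in("red","blue","yellow"):
        m=W&colour(c,k)
        cap=m&(abs(P[...,2]-.114)<.004);q=P[cap]
        (cx,cy),r=cv2.minEnclosingCircle(q[:,:2].astype(np.float32)); print(n,k,"cap",cx,cy,r,np.median(q,0))
        b=m&(P[...,2]<.02)&(P[...,2]>.005); print("  disc pts",b.sum(),np.median(P[b],0) if b.any() else'')
    # anvils
    for (u0,u1,v0,v1,zt) in ([(300,332,195,227,.056)] if n=="top" else [(305,340,180,220,.056)]):
        q=P[v0:v1,u0:u1].reshape(-1,3);q=q[abs(q[:,2]-zt)<.004];(cx,cy),r=cv2.minEnclosingCircle(q[:,:2].astype(np.float32));print("anvil",len(q),cx,cy,r)
    if n=="top":
        g=lambda u0,u1,v0,v1,lo,hi:(lambda q:q[(q[:,2]>lo)&(q[:,2]<hi)])(P[v0:v1,u0:u1].reshape(-1,3))
        q=g(395,435,230,270,.03,.2);print("decoy",q[:,2].max(),cv2.minEnclosingCircle(q[q[:,2]>q[:,2].max()-.005][:,:2].astype(np.float32)))
        q=g(150,230,185,275,.024,.036);print("slab",cv2.minAreaRect(q[:,:2].astype(np.float32)))
        h,s,v=cv2.split(hsv(c));m=((h>5)&(h<22)&(s>70));m[:, :430]=0;m[:,505:]=0;m[:170]=0;m[290:]=0
        m=cv2.morphologyEx(m.astype(np.uint8),cv2.MORPH_OPEN,np.ones((5,5)));v_,u_=np.nonzero(m);print("mat",cv2.minAreaRect(ray(c,np.c_[u_,v_],.004)[:,:2].astype(np.float32)))
        m=colour(c,"red");m[:,:170]=0;m[:,207:]=0;m[:210]=0;m[250:]=0;v_,u_=np.nonzero(m);print("circle",len(u_),circ(ray(c,np.c_[u_,v_],.03)))
        q=g(260,372,240,270,.005,.016);print("stand",cv2.minAreaRect(g(255,380,150,275,.006,.016)[:,:2].astype(np.float32)))
        q=g(262,290,240,264,.045,.065);print("spool",q.mean(0))
        cv2.imwrite("pics/crop0.png",cv2.resize(c["img"][150:300,240:510,::-1],None,fx=2.9,fy=2.9,interpolation=cv2.INTER_CUBIC))
E
```

```text
top red cap 0.543692409992218 0.0905633419752121 0.018946221098303795 [0.5432 0.0909 0.1143]
  disc pts 187 [0.5334 0.0742 0.0143]
top blue cap 0.5482329726219177 -0.04124841094017029 0.018725557252764702 [ 0.5484 -0.042   0.1143]
  disc pts 183 [ 0.5386 -0.0344  0.0143]
top yellow cap 0.4753740131855011 0.02127499133348465 0.01880267821252346 [0.4754 0.0216 0.1144]
  disc pts 272 [0.4731 0.0128 0.0142]
anvil 287 0.542079746723175 0.023534251376986504 0.021679479628801346
decoy 0.07012707672419782 ((0.45170822739601135, -0.19120372831821442), 0.03012356162071228)
slab ((0.5044314861297607, 0.3169482350349426), (0.13136786222457886, 0.1701609343290329), 82.64878845214844)
mat ((0.4905813932418823, -0.3215407133102417), (0.11948323994874954, 0.24768781661987305), 89.32308959960938)
circle 59 (array([0.505 , 0.3176]), np.float64(0.02898836320894201))
stand ((0.5524039268493652, 0.024489305913448334), (0.27036044001579285, 0.24905580282211304), 1.9918596744537354)
spool [0.4475 0.1115 0.0553]
scene red cap 0.5458326935768127 0.0937347263097763 0.01992957666516304 [0.5481 0.0938 0.1135]
  disc pts 377 [0.5538 0.0882 0.0141]
scene blue cap 0.5510189533233643 -0.04155876487493515 0.01935715228319168 [ 0.5527 -0.0411  0.1133]
  disc pts 209 [ 0.5692 -0.0313  0.0136]
scene yellow cap 0.4774310886859894 0.02365705743432045 0.020259898155927658 [0.4792 0.0243 0.1134]
  disc pts 81 [0.5018 0.0166 0.0139]
anvil 283 0.528518795967102 0.029307715594768524 0.03765281289815903
```

View pics/crop0.png

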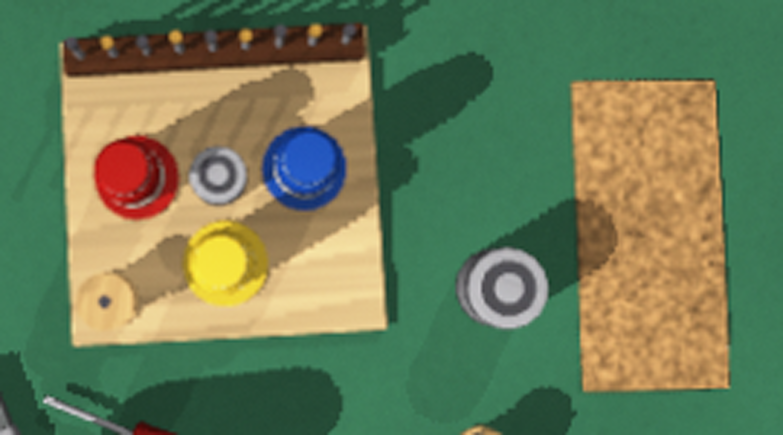

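The crop confirms it: the small grey anvil at crop (217,175), top view (315,211), stands between the jars on the stand. The grey one at crop (505,288) is wider and is only a look-alike. Yellow goes first.

```bash
cat > to.py <<'E'
import sys,numpy as np
from scipy.spatial.transform import Rotation as Ro
from plant import monitor
s=monitor.sense();R=Ro.from_rotvec(s["ee_rot"]);p=s["eef_pos"]
print("t%.1f"%s["time_s"],"pos",p.round(4),"yaw %.1f"%np.degrees(np.arctan2(R.as_matrix()[1,0],R.as_matrix()[0,0])),"j1,j7",s["joint_positions"][[0,6]].round(2),"grip %.2f %.1f"%(s["grip_width"],s["finger_force"]),"F",s["wrist_force"].round(1))
if len(sys.argv)>4:
    x,y,z,yaw=map(float,sys.argv[1:5])
    D=Ro.from_euler("z",yaw,degrees=True)*Ro.from_rotvec([np.pi,0,0])
    print("shift",(R.inv().apply(np.array([x,y,z])-p)*1000).round(1),"turn",np.degrees((R.inv()*D).as_rotvec()).round(2))
E
python3 to.py .4765 .0225 .2 0
python3 -m inch '[[[445,-508,41,0,0,23,0.85],[445,-508,41,0,0,23,0.85],[445,-508,41,0,0,23,0.85],[445,-508,41,0,0,23,0.85],[445,-508,41,0,0,23,0.85],[445,-508,41,0,0,23,0.85]]]'
python3 to.py .4765 .0225 .2 0
```

```text
t0.1 pos [ 0.2657 -0.62    0.2414] yaw 23.2 j1,j7 [ 1.06 -0.08] grip 1.00 0.0 F [ 0.9 -0.7 -0.4]
shift [ 446.9 -507.4   42.2] turn [-0.09  0.03 23.2 ]
time_s: 0.7
eef_pos: [0.3586, -0.3336, 0.2238]
ee_rot: [-3.141, -0.005, 0.0]
wrist_force: [0.5, 0.1, 0.7]
grip_width: 0.851
finger_force: 0.0
t0.7 pos [ 0.3586 -0.3336  0.2238] yaw 0.2 j1,j7 [ 0.64 -0.95] grip 0.85 0.0 F [0.5 0.1 0.7]
shift [ 119.1 -355.7   23.9] turn [-0.01  0.01  0.19]
```

```bash

python3 -m inch '[[[119,-356,24,0,0,0,0.85],[119,-356,24,0,0,0,0.85],[119,-356,24,0,0,0,0.85],[119,-356,24,0,0,0,0.85],[119,-356,24,0,0,0,0.85],[119,-356,24,0,0,0,0.85],[119,-356,24,0,0,0,0.85],[119,-356,24,0,0,0,0.85],[119,-356,24,0,0,0,0.85],[119,-356,24,0,0,0,0.85]]]' >/dev/null
python3 to.py .4765 .0225 .064 0
python3 - <<'E'
from plant import eyes; import cv2
c=eyes.capture("scene");cv2.imwrite("pics/s1.png",cv2.resize(c["img"][60:280,200:480,::-1],None,fx=2.7,fy=2.7))
E
```

```text
t1.7 pos [0.476  0.0208 0.1997] yaw 0.3 j1,j7 [ 0.09 -1.82] grip 0.85 0.0 F [-0.3 -0.8 -0.7]
shift [  0.7  -1.8 135.7] turn [0.02 0.06 0.26]
```

View pics/s1.png

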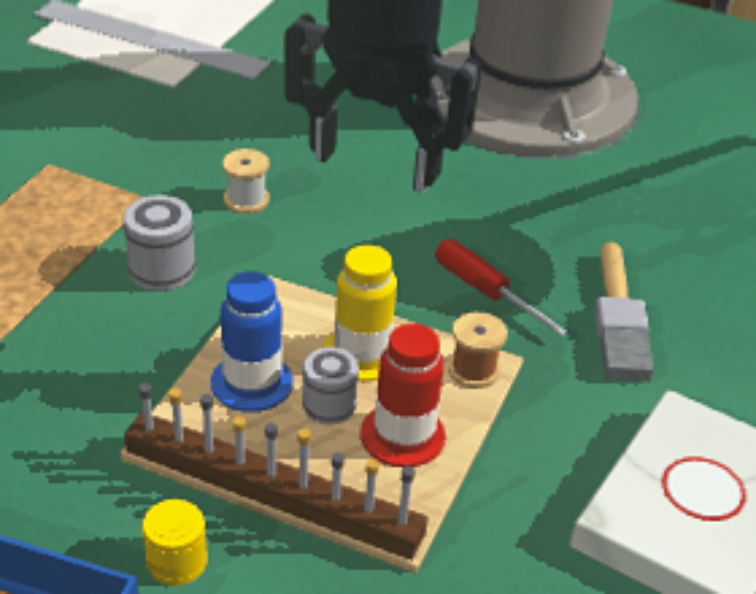

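The jaws are open above the yellow jar: fingers at crop (322,135) and (425,170), jar at (367,300), and the path down is clear. Descend, grip, lift a little.

```bash

python3 -m inch '[[[0,-1,40,0,0,0,0.85],[0,-1,80,0,0,0,0.85],[0,-1,110,0,0,0,0.85],[0,-1,130,0,0,0,0.85],[0,-1,136,0,0,0,0.85],[0,-1,136,0,0,0,0.85],[0,-1,136,0,0,0,0],[0,-1,136,0,0,0,0],[0,-1,136,0,0,0,0],[0,-1,136,0,0,0,0]]]'
python3 -m inch '[[[0,0,0,0,0,0,0],[0,0,0,0,0,0,0],[0,0,0,0,0,0,0]]]'
python3 -m inch '[[[0,0,-10,0,0,0,0],[0,0,-30,0,0,0,0],[0,0,-30,0,0,0,0]]]'
```

```text
time_s: 2.75
eef_pos: [0.4773, 0.0215, 0.0657]
ee_rot: [3.141, 0.005, 0.004]
wrist_force: [-0.6, -0.9, 6.4]
grip_width: 0.547
finger_force: 61.2
time_s: 3.05
eef_pos: [0.4773, 0.0215, 0.0657]
ee_rot: [3.141, 0.005, 0.004]
wrist_force: [-0.9, -0.7, 6.6]
grip_width: 0.549
finger_force: 61.2
time_s: 3.35
eef_pos: [0.4782, 0.0219, 0.0968]
ee_rot: [-3.141, -0.005, -0.008]
wrist_force: [0.9, -0.2, -1.8]
grip_width: 0.549
finger_force: 61.9
```

```bash

python3 -m inch '[[[0,0,-40,0,0,0,0],[0,0,-80,0,0,0,0],[0,0,-90,0,0,0,0],[-4,20,-90,0,0,0,0],[-12,60,-90,0,0,0,0],[-20,100,-90,0,0,0,0],[-28,140,-90,0,0,0,0],[-36,180,-90,0,0,0,0],[-44,220,-90,0,0,0,0],[-52,260,-90,0,0,0,0]]]' >/dev/null
python3 -m inch '[[[-8,40,0,0,0,0,0],[-14,70,0,0,0,0,0],[-16,83,0,0,0,0,0],[-16,83,0,0,0,0,0]]]'
python3 to.py .41 -.3215 .057 0
```

```text
time_s: 4.75
eef_pos: [0.4085, -0.323, 0.1834]
ee_rot: [3.142, -0.0, -0.002]
wrist_force: [-0.0, 0.8, -1.2]
grip_width: 0.55
finger_force: 62.7
t4.8 pos [ 0.4085 -0.323   0.1834] yaw -0.0 j1,j7 [ 0.63 -1.06] grip 0.55 62.7 F [-0.   0.8 -1.2]
shift [  1.7  -1.5 126.4] turn [ 0.    0.06 -0.  ]
```

```bash

python3 -m inch '[[[1,-1,30,0,0,0,0],[1,-1,70,0,0,0,0],[1,-1,105,0,0,0,0],[1,-1,118,0,0,0,0],[1,-1,122,0,0,0,0],[1,-1,125,0,0,0,0],[1,-1,125,0,0,0,0]]]'
python3 to.py
```

```text
time_s: 5.45
eef_pos: [0.4115, -0.3207, 0.0602]
ee_rot: [3.141, 0.006, 0.003]
wrist_force: [0.1, -0.7, -1.7]
grip_width: 0.549
finger_force: 62.7
t5.5 pos [ 0.4115 -0.3207  0.0602] yaw 0.2 j1,j7 [ 0.61 -1.09] grip 0.55 62.7 F [ 0.1 -0.7 -1.7]
```

```bash

python3 -m inch '[[[0,0,1.5,0,0,0,0],[0,0,3,0,0,0,0],[0,0,3,0,0,0,0]]]'
python3 -m inch '[[[0,0,1,0,0,0,0],[0,0,1,0,0,0,0]]]'
```

```text
time_s: 5.75
eef_pos: [0.4106, -0.3207, 0.0565]
ee_rot: [3.141, 0.005, 0.001]
wrist_force: [-1.1, 0.3, -1.5]
grip_width: 0.548
finger_force: 62.7
time_s: 5.95
eef_pos: [0.4107, -0.3207, 0.0557]
ee_rot: [3.141, 0.005, 0.001]
wrist_force: [-1.1, 1.4, 4.6]
grip_width: 0.546
finger_force: 63.3
```

```bash

python3 -m inch '[[[0,0,0,0,0,0,0.9],[0,0,0,0,0,0,0.9],[0,0,0,0,0,0,0.9],[0,0,-20,0,0,0,0.9],[0,0,-65,0,0,0,0.9],[0,0,-110,0,0,0,0.9],[0,0,-130,0,0,0,0.85],[0,0,-130,0,0,0,0.85]]]' >/dev/null
python3 -m inch '[[[138,-279,0,0,0,-90,0.85],[138,-279,0,0,0,-90,0.85],[138,-279,0,0,0,-90,0.85],[138,-279,0,0,0,-90,0.85],[138,-279,0,0,0,-90,0.85],[138,-279,0,0,0,-90,0.85],[138,-279,0,0,0,-90,0.85],[138,-279,0,0,0,-90,0.85],[138,-279,0,0,0,-90,0.85],[138,-279,0,0,0,-90,0.85]]]'
python3 to.py .5495 -.0414 .065 90
python3 - <<'E'
from h import *
from plant import eyes;import pickle
c=eyes.capture("top");pickle.dump(c,open("t2.pkl","wb"));s=eyes.capture("scene");pickle.dump(s,open("s2.pkl","wb"))
cv2.imwrite("pics/t2.png",np.vstack([c["img"][130:300,130:510,::-1],s["img"][100:280,130:510,::-1]]))
E
```

```text
time_s: 7.75
eef_pos: [0.5468, -0.0407, 0.1836]
ee_rot: [-2.286, -2.152, 0.002]
wrist_force: [-0.1, 0.5, -0.5]
grip_width: 0.853
finger_force: 0.0
t7.8 pos [ 0.5468 -0.0407  0.1836] yaw 86.5 j1,j7 [ 0.38 -0.31] grip 0.85 0.0 F [-0.1  0.5 -0.5]
shift [ -0.6   3.  118.6] turn [-0.13 -0.03 -3.47]
```

View pics/t2.png

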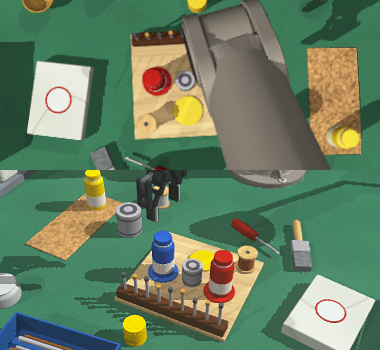

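Yellow stands upright on the mat (top pixel 474,267), and its disc is now clear (crop 188,110). Next is blue.

```bash

python3 -m inch '[[[-0.5,3,20,0,0,-3,0.85],[-0.5,3,60,0,0,-3,0.85],[-0.5,3,95,0,0,-3,0.85],[-0.5,3,114,0,0,-3,0.85],[-0.5,3,118,0,0,-3,0.85],[-0.5,3,118,0,0,-3,0.85],[-0.5,3,118,0,0,-3,0],[-0.5,3,118,0,0,-3,0],[-0.5,3,118,0,0,-3,0],[-0.5,3,118,0,0,-3,0]]]'
python3 -m inch '[[[0,0,0,0,0,0,0],[0,0,0,0,0,0,0]]]'
python3 to.py .5495 -.0414 .185 90
```

```text
time_s: 8.85
eef_pos: [0.5512, -0.0418, 0.0686]
ee_rot: [2.238, 2.203, 0.002]
wrist_force: [-3.2, 0.8, 7.0]
grip_width: 0.549
finger_force: 60.8
time_s: 9.05
eef_pos: [0.5512, -0.0418, 0.0686]
ee_rot: [2.238, 2.203, 0.002]
wrist_force: [-1.7, 0.2, 6.8]
grip_width: 0.549
finger_force: 60.8
t9.1 pos [ 0.5512 -0.0418  0.0686] yaw 89.1 j1,j7 [ 0.32 -0.37] grip 0.55 60.8 F [-1.7  0.2  6.8]
shift [   0.3   -1.5 -116.4] turn [ 0.12  0.02 -0.9 ]
```

```bash

python3 -m inch '[[[0,0,-15,0,0,0,0],[0,0,-55,0,0,0,0],[0,0,-95,0,0,0,0],[-10,0,-112,0,0,8,0],[-40,-8,-115,0,0,16,0],[-75,-15,-115,0,0,24,0],[-110,-23,-115,0,0,32,0],[-145,-31,-115,0,0,40,0],[-180,-39,-115,0,0,48,0],[-210,-46,-115,0,0,56,0]]]' >/dev/null
python3 to.py .49 -.3215 .18 0
```

```text
t10.1 pos [ 0.5007 -0.2531  0.1835] yaw 32.7 j1,j7 [ 0.56 -0.75] grip 0.55 61.8 F [-0.5 -0.1 -0.7]
shift [-46.   51.7   3.6] turn [ 0.06 -0.07 32.74]
```

```bash

python3 -m inch '[[[-23,26,0,0,0,8,0],[-40,45,0,0,0,16,0],[-46,52,3,0,0,24,0],[-46,52,3,0,0,32,0],[-46,52,3,0,0,33,0],[-46,52,3,0,0,33,0]]]' >/dev/null
python3 to.py .49 -.3215 .063 0
```

```text
t10.7 pos [ 0.4916 -0.3193  0.18  ] yaw 0.3 j1,j7 [ 0.55 -1.14] grip 0.55 61.8 F [ 1.  -0.3 -1.5]
shift [ -1.8   2.2 117. ] turn [ 0.01 -0.06  0.34]
```

```bash

python3 -m inch '[[[-1,2,30,0,0,0,0],[-1,2,70,0,0,0,0],[-1,2,100,0,0,0,0],[-1,2,112,0,0,0,0],[-1,2,115,0,0,0,0],[-1,2,115,0,0,0,0]]]'
python3 -m inch '[[[0,0,1,0,0,0,0],[0,0,2,0,0,0,0]]]'
```

```text
time_s: 11.25
eef_pos: [0.491, -0.3219, 0.065]
ee_rot: [3.141, 0.006, 0.002]
wrist_force: [1.1, 0.4, 0.7]
grip_width: 0.546
finger_force: 61.7
time_s: 11.45
eef_pos: [0.4912, -0.3223, 0.0636]
ee_rot: [3.14, 0.004, 0.004]
wrist_force: [0.4, -0.4, -2.0]
grip_width: 0.548
finger_force: 61.7
```

```bash

python3 -m inch '[[[0,0,2,0,0,0,0],[0,0,3.5,0,0,0,0],[0,0,3.5,0,0,0,0]]]'
python3 -m inch '[[[0,0,1,0,0,0,0],[0,0,1,0,0,0,0]]]'
```

```text
time_s: 11.75
eef_pos: [0.4904, -0.3219, 0.0588]
ee_rot: [3.141, 0.004, 0.001]
wrist_force: [0.3, 0.4, -1.2]
grip_width: 0.552
finger_force: 61.6
time_s: 11.95
eef_pos: [0.4908, -0.3218, 0.0586]
ee_rot: [3.141, 0.004, 0.001]
wrist_force: [-1.4, 0.9, 8.1]
grip_width: 0.549
finger_force: 62.2
```

```bash

python3 -m inch '[[[0,0,0,0,0,0,0.9],[0,0,0,0,0,0,0.9],[0,0,0,0,0,0,0.9],[0,0,-20,0,0,0,0.9],[0,0,-65,0,0,0,0.9],[0,0,-110,0,0,0,0.9],[0,0,-125,0,0,0,0.85],[0,0,-125,0,0,0,0.85]]]' >/dev/null
python3 -m inch '[[[54,-414,0,0,0,-90,0.85],[54,-414,0,0,0,-90,0.85],[54,-414,0,0,0,-90,0.85],[54,-414,0,0,0,-90,0.85],[54,-414,0,0,0,-90,0.85],[54,-414,0,0,0,-90,0.85],[54,-414,0,0,0,-90,0.85],[54,-414,0,0,0,-90,0.85],[54,-414,0,0,0,-90,0.85],[54,-414,0,0,0,-90,0.85]]]' >/dev/null
python3 to.py .545 .092 .067 90
```

```text
t13.8 pos [0.5422 0.0971 0.1814] yaw 86.8 j1,j7 [ 0.16 -0.58] grip 0.85 0.0 F [-0.3 -0.2 -0.2]
shift [ -5.2   3.3 114.4] turn [-0.11 -0.13 -3.17]
```

```bash

python3 -m inch '[[[-5,3,20,0,0,-3,0.85],[-5,3,35,0,0,-3,0.85],[-5,3,35,0,0,-3,0.85]]]' >/dev/null
python3 to.py .545 .092 .067 90
```

```text
t14.1 pos [0.5436 0.0863 0.1443] yaw 89.0 j1,j7 [ 0.17 -0.56] grip 0.85 0.0 F [-0.4  0.3 -0.3]
shift [ 5.8  1.8 77.3] turn [-0.36  0.05 -1.04]
```

```bash

python3 -m inch '[[[0,0,0,0,0,0,0.85]]]' >/dev/null
python3 to.py .545 .092 .067 90
```

```text
t14.2 pos [0.5452 0.0872 0.1468] yaw 89.0 j1,j7 [ 0.17 -0.56] grip 0.85 0.0 F [-0.1 -0.7  0.1]
shift [ 4.8 -0.1 79.8] turn [-0.12  0.   -0.99]
```

```bash

python3 -m inch '[[[4,0,35,0,0,0,0.85],[4,0,65,0,0,0,0.85],[4,0,77,0,0,0,0.85],[4,0,79,0,0,0,0.85],[4,0,79,0,0,0,0],[4,0,79,0,0,0,0],[4,0,79,0,0,0,0],[4,0,79,0,0,0,0],[4,0,79,0,0,0,0],[4,0,79,0,0,0,0]]]'
python3 to.py .545 .092 .184 90
```

```text
time_s: 15.15
eef_pos: [0.5468, 0.0915, 0.0703]
ee_rot: [2.238, 2.202, 0.003]
wrist_force: [-1.9, -0.9, 6.5]
grip_width: 0.545
finger_force: 61.0
t15.2 pos [0.5468 0.0915 0.0703] yaw 89.1 j1,j7 [ 0.11 -0.64] grip 0.55 61.0 F [-1.9 -0.9  6.5]
shift [   0.5   -1.5 -113.7] turn [ 0.13 -0.01 -0.93]
```

```bash

python3 -m inch '[[[0,0,-15,0,0,0,0],[0,0,-55,0,0,0,0],[0,0,-95,0,0,0,0],[-10,0,-112,0,0,8,0],[-45,2,-112,0,0,16,0],[-85,4,-112,0,0,24,0],[-125,6,-112,0,0,32,0],[-165,9,-112,0,0,40,0],[-205,11,-112,0,0,48,0],[-245,14,-112,0,0,56,0]]]' >/dev/null
python3 to.py .57 -.3215 .18 0
```

```text
t16.1 pos [ 0.5561 -0.1556  0.1822] yaw 32.8 j1,j7 [ 0.39 -0.96] grip 0.55 61.7 F [ 0.6 -0.4 -0.7]
shift [-78.1 147.    2.2] turn [ 3.000e-02 -1.000e-01  3.276e+01]
```

```bash

python3 -m inch '[[[-20,37,0,0,0,8,0],[-40,75,0,0,0,16,0],[-60,112,0,0,0,24,0],[-73,138,0,0,0,32,0],[-78,147,0,0,0,33,0],[-78,147,0,0,0,33,0],[-78,147,0,0,0,33,0]]]' >/dev/null
python3 to.py .57 -.3215 .0645 0
```

```text
t16.9 pos [ 0.5713 -0.3178  0.1811] yaw 0.3 j1,j7 [ 0.49 -1.21] grip 0.54 61.7 F [ 0.8  0.5 -1.4]
shift [ -1.4   3.8 116.6] turn [-0.09 -0.03  0.28]
```

```bash

python3 -m inch '[[[-1,3,30,0,0,0,0],[-1,3,70,0,0,0,0],[-1,3,100,0,0,0,0],[-1,3,112,0,0,0,0],[-1,3,116,0,0,0,0],[-1,3,116,0,0,0,0]]]' >/dev/null
python3 -m inch '[[[0,0,1,0,0,0,0],[0,0,2,0,0,0,0],[0,0,2,0,0,0,0]]]'
```

```text
time_s: 17.75
eef_pos: [0.5704, -0.323, 0.0636]
ee_rot: [3.141, 0.002, 0.002]
wrist_force: [-0.2, -0.9, -1.1]
grip_width: 0.546
finger_force: 61.7
```

```bash

python3 -m inch '[[[0,0,1,0,0,0,0],[0,0,2,0,0,0,0],[0,0,2,0,0,0,0]]]'
python3 -m inch '[[[0,0,1,0,0,0,0],[0,0,1,0,0,0,0]]]'
```

```text
time_s: 18.05
eef_pos: [0.5699, -0.3228, 0.0606]
ee_rot: [3.142, 0.002, 0.0]
wrist_force: [0.3, -0.3, -0.7]
grip_width: 0.548
finger_force: 61.7
time_s: 18.25
eef_pos: [0.5703, -0.3228, 0.0604]
ee_rot: [3.141, 0.002, 0.001]
wrist_force: [-0.6, 1.5, 4.8]
grip_width: 0.549
finger_force: 62.0
```

```bash

python3 -m inch '[[[0,0,0,0,0,0,0.9],[0,0,0,0,0,0,0.9],[0,0,0,0,0,0,0.9],[0,0,-20,0,0,0,0.9],[0,0,-65,0,0,0,0.9],[0,0,-110,0,0,0,0.9],[0,0,-125,0,0,0,0.9],[0,0,-125,0,0,0,0.9]]]' >/dev/null
python3 - <<'E'
from h import *
from plant import eyes;import pickle
np.set_printoptions(precision=4,suppress=True)
ims=[]
for n in("top","scene"):
    c=eyes.capture(n);pickle.dump(c,open(n+"3.pkl","wb"));P=cloud(c)
    ims.append(c["img"][130:330,100:510,::-1])
    W=np.zeros((400,640),bool);b=(255,375,175,275) if n=="top" else (245,400,145,270);W[b[2]:b[3],b[0]:b[1]]=1
    for k in("red","blue","yellow"):
        m=(W&colour(c,k)&(P[...,2]<.02)).astype(np.uint8)
        nn,l,st,_=cv2.connectedComponentsWithStats(m);i=1+st[1:,4].argmax()
        ct=max(cv2.findContours((l==i).astype(np.uint8),0,1)[0],key=cv2.contourArea)
        h=cv2.convexHull(ct)[:,0].astype(float)
        q=ray(c,h,.014)[:,:2].astype(np.float32);print(n,k,st[i,4],"fit",*circ(q),"mec",cv2.minEnclosingCircle(q))
    b=(300,332,195,227) if n=="top" else (305,340,180,220)
    q=P[b[2]:b[3],b[0]:b[1]].reshape(-1,3);q=q[abs(q[:,2]-.056)<.003];print("anvil",len(q),cv2.minEnclosingCircle(q[:,:2].astype(np.float32)),np.median(q,0))
    m=colour(c,"red").copy();W=np.zeros_like(m);b=(170,207,210,250) if n=="top" else (440,480,222,256);W[b[2]:b[3],b[0]:b[1]]=1
    v,u=np.nonzero(m&W);print("circle",len(u),circ(ray(c,np.c_[u,v],.03)))
cv2.imwrite("pics/t3.png",np.vstack(ims))
E
python3 to.py .544 .0245 .19 0
```

```text
top red 632 fit [0.545  0.0907] 0.03275463815194172 mec ((0.5449270009994507, 0.09055626392364502), 0.033135898411273956)
top blue 616 fit [ 0.5498 -0.0433] 0.03214875115846415 mec ((0.5499053001403809, -0.04325726255774498), 0.03262443467974663)
top yellow 670 fit [0.4753 0.021 ] 0.03346940922567664 mec ((0.4754098951816559, 0.021431434899568558), 0.03426375985145569)
anvil 260 ((0.5420887470245361, 0.023515306413173676), 0.021705523133277893) [0.5419 0.0238 0.0563]
circle 58 (array([0.505 , 0.3175]), np.float64(0.02895300918702691))
scene red 575 fit [0.5479 0.0919] 0.033602869406149864 mec ((0.548083484172821, 0.0914851576089859), 0.03443346545100212)
scene blue 496 fit [ 0.5526 -0.0418] 0.032774992666311516 mec ((0.5524040460586548, -0.04154500737786293), 0.03337197005748749)
scene yellow 365 fit [0.4775 0.0225] 0.034066971138808126 mec ((0.4784418046474457, 0.022195033729076385), 0.035239558666944504)
anvil 237 ((0.5455089211463928, 0.02613339200615883), 0.022764645516872406) [0.5462 0.0266 0.0558]
circle 83 (array([0.5055, 0.3177]), np.float64(0.029089740829990787))
t19.1 pos [ 0.5694 -0.3226  0.1838] yaw 0.1 j1,j7 [ 0.5 -1.2] grip 0.90 0.0 F [-0.5  0.  -0.9]
shift [ -24.9 -347.1   -6.1] turn [-0.02  0.06  0.08]
```

View pics/t3.png

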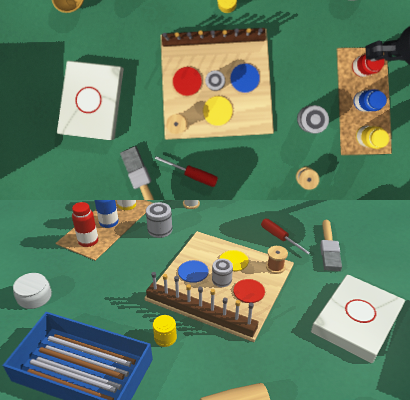

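All three jars stand upright on the mat (top view crop, right side: red 370,63, blue 372,100, yellow 375,137). The anvil is free at crop (215,80) and the slab circle is at (88,100). Anvil next.

```bash

python3 -m inch '[[[-25,-347,-5,0,0,0,0.9],[-25,-347,-5,0,0,0,0.9],[-25,-347,-5,0,0,0,0.9],[-25,-347,-5,0,0,0,0.9],[-25,-347,-5,0,0,0,0.9],[-25,-347,-5,0,0,0,0.9],[-25,-347,-5,0,0,0,0.9],[-25,-347,-5,0,0,0,0.9],[-25,-347,-5,0,0,0,0.9],[-25,-347,-5,0,0,0,0.9]]]' >/dev/null
python3 to.py .5435 .025 .09 0
```

```text
t20.1 pos [0.5437 0.0226 0.1882] yaw -0.0 j1,j7 [ 0.03 -1.82] grip 0.90 0.0 F [ 0.4 -0.8 -0.1]
shift [ 0.  -2.5 98.2] turn [ 0.06  0.15 -0.02]
```

```bash

python3 -m inch '[[[0,-2,40,0,0,0,0.9],[0,-2,85,0,0,0,0.9],[0,-2,98,0,0,0,0.9],[0,-2,98,0,0,0,0.9]]]' >/dev/null
python3 to.py .5435 .025 .033 0
```

```text
t20.6 pos [0.5427 0.0244 0.0896] yaw -0.0 j1,j7 [ 0.01 -1.86] grip 0.90 0.0 F [0.5 0.3 0.6]
shift [ 1.1 -0.6 56.6] turn [ 0.06  0.3  -0.05]
```

```bash

python3 -m inch '[[[1,0,30,0,0,0,0.9],[1,0,50,0,0,0,0.9],[1,0,56,0,0,0,0.9],[1,0,56,0,0,0,0.9],[1,0,56,0,0,0,0],[1,0,56,0,0,0,0],[1,0,56,0,0,0,0],[1,0,56,0,0,0,0],[1,0,56,0,0,0,0],[1,0,56,0,0,0,0]]]'
python3 -m inch '[[[0,0,0,0,0,0,0],[0,0,0,0,0,0,0]]]'
python3 to.py .505 .3176 .15 0
```

```text
time_s: 21.55
eef_pos: [0.5465, 0.0256, 0.0375]
ee_rot: [3.141, 0.001, 0.004]
wrist_force: [-1.2, -2.4, 9.9]
grip_width: 0.495
finger_force: 60.0
time_s: 21.75
eef_pos: [0.5465, 0.0256, 0.0375]
ee_rot: [3.141, 0.002, 0.004]
wrist_force: [-1.6, -2.2, 9.3]
grip_width: 0.496
finger_force: 60.0
t21.8 pos [0.5465 0.0256 0.0375] yaw 0.1 j1,j7 [-0.01 -1.89] grip 0.50 60.0 F [-1.6 -2.2  9.3]
shift [ -41.  -291.9 -112.8] turn [ 0.04 -0.14  0.06]
```

```bash

python3 -m inch '[[[0,0,-15,0,0,0,0],[0,0,-55,0,0,0,0],[0,-10,-90,0,0,0,0],[-5,-40,-100,0,0,0,0],[-10,-80,-100,0,0,0,0],[-16,-120,-100,0,0,0,0],[-22,-160,-100,0,0,0,0],[-28,-200,-100,0,0,0,0],[-33,-240,-100,0,0,0,0],[-38,-270,-100,0,0,0,0]]]'
python3 -m inch '[[[-2,-15,0,0,0,0,0],[-3,-21,0,0,0,0,0],[-3,-21,0,0,0,0,0],[-3,-21,0,0,0,0,0]]]' >/dev/null
python3 to.py .505 .3176 .062 0
python3 - <<'E'
from h import *
from plant import eyes
c=eyes.capture("scene");cv2.imwrite("pics/s4.png",cv2.resize(c["img"][150:300,380:540,::-1],None,fx=3,fy=3))
P=cloud(c)
E
```

```text
time_s: 22.75
eef_pos: [0.5056, 0.2992, 0.1364]
ee_rot: [-3.14, -0.006, 0.001]
wrist_force: [-0.1, 1.0, -6.6]
grip_width: 0.496
finger_force: 63.0
t23.1 pos [0.5046 0.3148 0.1355] yaw -0.1 j1,j7 [-0.45 -2.38] grip 0.50 63.0 F [ 0.   0.1 -5.1]
shift [ 0.4 -2.9 73.5] turn [ 0.1   0.01 -0.06]
```

View pics/s4.png

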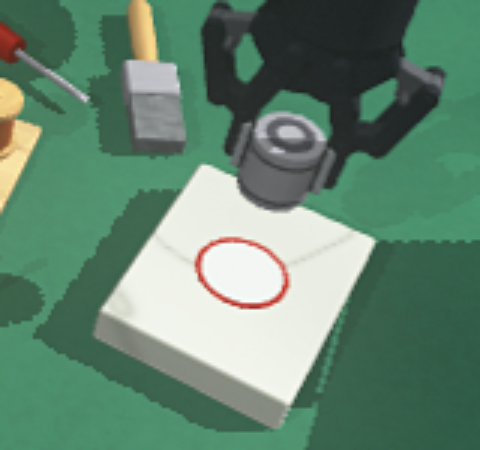

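The anvil hangs upright between the pads at crop (285,155), with the circle below at (243,272). Lower to just above the slab and check the offset.

```bash

python3 -m inch '[[[0,-2,20,0,0,0,0],[0,-2,50,0,0,0,0],[0,-2,68,0,0,0,0],[0,-2,72,0,0,0,0],[0,-2,72,0,0,0,0]]]'
python3 to.py .505 .3176 .058 0
python3 - <<'E'
from h import *
from plant import eyes,monitor
c=eyes.capture("scene");P=cloud(c);t=monitor.sense()["eef_pos"]
w=np.linalg.norm(P[...,:2]-t[:2],axis=2)<.035
q=P[w&(abs(P[...,2]-(t[2]+.0185))<.003)];print(len(q),t,cv2.minEnclosingCircle(q[:,:2].astype(np.float32)),q.mean(0))
cv2.imwrite("pics/s5.png",cv2.resize(c["img"][180:280,400:520,::-1],None,fx=4,fy=4))
E
```

```text
time_s: 23.7
eef_pos: [0.5043, 0.3178, 0.0633]
ee_rot: [3.14, -0.0, -0.001]
wrist_force: [-0.6, -0.4, -5.3]
grip_width: 0.496
finger_force: 62.9
t23.7 pos [0.5043 0.3178 0.0633] yaw -0.0 j1,j7 [-0.48 -2.42] grip 0.50 62.9 F [-0.6 -0.4 -5.3]
shift [0.7 0.2 5.3] turn [ 0.07  0.04 -0.01]
300 [0.50478998 0.31859115 0.06421238] ((0.5129909515380859, 0.318692147731781), 0.03391025587916374) [0.50451901 0.31843945 0.08186099]
```

View pics/s5.png

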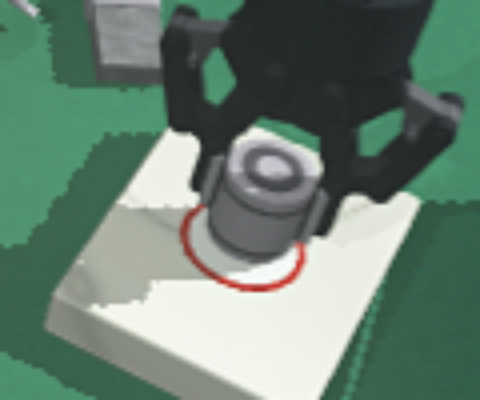

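It's still about 6 mm above the slab, with its base at crop (252,250) against the circle centre at about (245,243). Set it down.

```bash

python3 -m inch '[[[0.5,0,2,0,0,0,0],[0.5,0,4,0,0,0,0],[0.5,0,5,0,0,0,0],[0.5,0,5,0,0,0,0]]]'
python3 -m inch '[[[0,0,1,0,0,0,0],[0,0,1,0,0,0,0]]]'
```

```text
time_s: 24.15
eef_pos: [0.5045, 0.3192, 0.0588]
ee_rot: [-3.142, -0.002, -0.0]
wrist_force: [-0.8, 0.0, -5.2]
grip_width: 0.494
finger_force: 63.0
time_s: 24.35
eef_pos: [0.5045, 0.3192, 0.0576]
ee_rot: [-3.142, -0.002, -0.0]
wrist_force: [0.4, -0.6, -5.6]
grip_width: 0.497
finger_force: 63.0
```

```bash

python3 -m inch '[[[0,1,0.5,0,0,0,0],[0,1,1,0,0,0,0],[0,1,1,0,0,0,0]]]'
```

```text
time_s: 24.65
eef_pos: [0.5045, 0.3192, 0.0575]
ee_rot: [-3.14, -0.003, -0.001]
wrist_force: [-3.7, 1.6, 4.5]
grip_width: 0.492
finger_force: 64.0
```

```bash

python3 -m inch '[[[0,0,0,0,0,0,0.9],[0,0,0,0,0,0,0.9],[0,0,0,0,0,0,0.9],[0,0,-15,0,0,0,0.9],[0,0,-60,0,0,0,0.9],[0,0,-105,0,0,0,0.9],[0,0,-125,0,0,0,0.9],[0,0,-130,0,0,0,0.9]]]' 
python3 -m inch '[[[0,50,0,0,0,0,0.9],[0,100,0,0,0,0,0.9],[0,150,0,0,0,0,0.9],[0,200,0,0,0,0,0.9],[0,250,0,0,0,0,0.9],[0,300,0,0,0,0,0.9],[0,350,0,0,0,0,0.9],[0,400,0,0,0,0,0.9],[0,400,0,0,0,0,0.9]]]' >/dev/null
cat > look.py <<'E'
from h import *
from plant import eyes
np.set_printoptions(precision=4,suppress=True)
ims=[]
for n in("top","scene"):
    c=eyes.capture(n);P=cloud(c);ims.append(c["img"][130:330,100:510,::-1])
    w=np.linalg.norm(P[...,:2]-[.505,.3176],axis=2)<.04
    q=P[w&(abs(P[...,2]-.076)<.003)];print(n,"anvil",len(q),cv2.minEnclosingCircle(q[:,:2].astype(np.float32)))
    m=colour(c,"red")&w;v,u=np.nonzero(m);print("circle px",len(u),circ(ray(c,np.c_[u,v],.03)))
    for k,x in(("yellow",.41),("blue",.49),("red",.57)):
        w=np.linalg.norm(P[...,:2]-[x,-.3215],axis=2)<.04
        q=P[w&colour(c,k)&(abs(P[...,2]-.104)<.004)]
        if len(q): print(" mat",k,len(q),cv2.minEnclosingCircle(q[:,:2].astype(np.float32)),q[:,2].mean())
    for k,x,y in(("yellow",.4765,.0219),("blue",.5512,-.0425),("red",.5465,.0913)):
        w=np.linalg.norm(P[...,:2]-[x,y],axis=2)<.04
        q=P[w&colour(c,k)&(abs(P[...,2]-.114)<.004)]
        if len(q): print(" home",k,len(q),cv2.minEnclosingCircle(q[:,:2].astype(np.float32)),q[:,2].mean())
import sys
cv2.imwrite("pics/%s.png"%sys.argv[1],cv2.resize(np.vstack(ims),None,fx=1.45,fy=1.45))
E
python3 look.py l6;python3 to.py .4103 -.3207 .18 0
```

```text
time_s: 25.45
eef_pos: [0.5062, 0.3193, 0.1909]
ee_rot: [-3.138, -0.002, -0.009]
wrist_force: [0.7, -0.3, -0.4]
grip_width: 0.904
finger_force: 0.0
top anvil 283 ((0.5015341639518738, 0.3193577527999878), 0.022522883489727974)
circle px 43 (array([0.5051, 0.3175]), np.float64(0.028841070661914076))
 mat yellow 247 ((0.4086167514324188, -0.3188229501247406), 0.01894500106573105) 0.10448252563319076
 mat blue 236 ((0.48948952555656433, -0.31714317202568054), 0.018572021275758743) 0.10439097266137808
 mat red 230 ((0.5695600509643555, -0.31790030002593994), 0.018743226304650307) 0.10442085946223385
scene anvil 297 ((0.5026830434799194, 0.3214217722415924), 0.02282804623246193)
circle px 57 (array([0.5055, 0.3175]), np.float64(0.029156480741419535))
 mat yellow 108 ((0.41196513175964355, -0.31769734621047974), 0.019151976332068443) 0.10349561069747198
 mat blue 123 ((0.49346405267715454, -0.3179013431072235), 0.019182590767741203) 0.10304668191461117
 mat red 143 ((0.5735242962837219, -0.3169625699520111), 0.018995478749275208) 0.10336045212394489
t26.4 pos [ 0.5043 -0.0831  0.186 ] yaw -0.1 j1,j7 [ 0.17 -1.58] grip 0.90 0.0 F [0.8 0.6 0.3]
shift [-93.5 237.7   6.1] turn [-0.    0.08 -0.12]
```

View pics/l6.png

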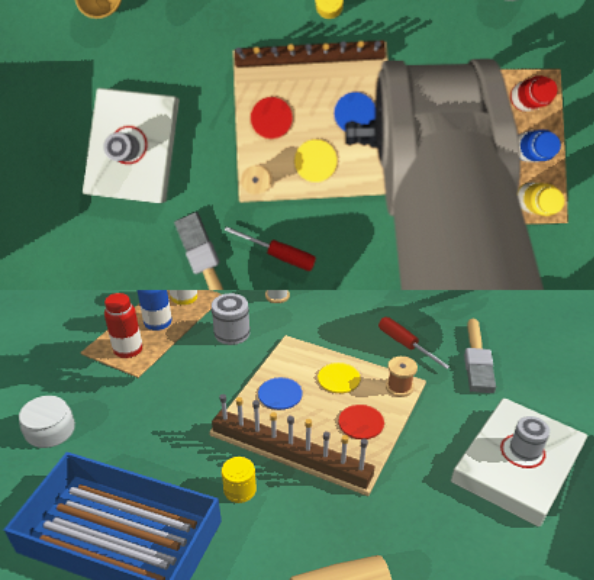

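The anvil (crop 527,432) is upright but about 4 mm off the circle's middle (+3.3 mm x and -2.9 mm y needed). I'll regrip it and nudge it while the jars wait.

```bash

python3 -m inch '[[[0,-402,0,0,0,0,0.9],[0,-402,0,0,0,0,0.9],[0,-402,0,0,0,0,0.9],[0,-402,0,0,0,0,0.9],[0,-402,0,0,0,0,0.9],[0,-402,0,0,0,0,0.9],[0,-402,0,0,0,0,0.9],[0,-402,0,0,0,0,0.9],[0,-402,0,0,0,0,0.9],[0,-402,0,0,0,0,0.9]]]' >/dev/null
python3 -m inch '[[[0,0,40,0,0,0,0.9],[0,0,80,0,0,0,0.9],[0,0,80,0,0,0,0.9]]]' >/dev/null
python3 to.py .503 .3192 .057 0
```

```text
t27.8 pos [0.5011 0.3162 0.1016] yaw 0.0 j1,j7 [-0.46 -2.41] grip 0.90 0.0 F [-0.7 -1.  -0.7]
shift [ 2.3 -3.3 44.6] turn [0.4  0.48 0.03]
```

```bash

python3 -m inch '[[[2,-3,25,0,0,0,0.9],[2,-3,40,0,0,0,0.9],[2,-3,44,0,0,0,0.9],[2,-3,44,0,0,0,0.9],[2,-3,44,0,0,0,0],[2,-3,44,0,0,0,0],[2,-3,44,0,0,0,0],[2,-3,44,0,0,0,0],[2,-3,44,0,0,0,0],[2,-3,44,0,0,0,0]]]' 
python3 -m inch '[[[0,0,-3,0,0,0,0],[0,0,-6,0,0,0,0],[0,0,-6,0,0,0,0],[0,0,-6,0,0,0,0]]]'
```

```text
time_s: 28.75
eef_pos: [0.5072, 0.322, 0.0641]
ee_rot: [3.14, 0.001, 0.002]
wrist_force: [-1.8, -3.5, 8.0]
grip_width: 0.493
finger_force: 60.2
time_s: 29.15
eef_pos: [0.5063, 0.3232, 0.0684]
ee_rot: [3.142, 0.003, -0.001]
wrist_force: [-0.1, -0.4, -5.0]
grip_width: 0.49
finger_force: 61.4
```

```bash
cat > anv.py <<'E'
from h import *
from plant import eyes,monitor
for n in("scene","top"):
    c=eyes.capture(n);P=cloud(c);t=monitor.sense()["eef_pos"]
    h,s,v=cv2.split(hsv(c))
    w=np.linalg.norm(P[...,:2]-t[:2],axis=2)<.024
    q=P[w&(abs(P[...,2]-(t[2]+.012))<.0035)&(v>75)]
    if len(q)>20: print(n,len(q),t.round(4),cv2.minEnclosingCircle(q[:,:2].astype(np.float32)),np.percentile(q[:,:2],[1,99],axis=0).mean(0))
E
python3 anv.py;python3 to.py
```

```text
scene 272 [0.5062 0.3232 0.0683] ((0.503166913986206, 0.3236190378665924), 0.021866388618946075) [0.50302031 0.32436049]
top 42 [0.5062 0.3231 0.0683] ((0.49053359031677246, 0.319080114364624), 0.016493303701281548) [0.48824208 0.31908408]
t29.2 pos [0.5062 0.3231 0.0683] yaw 0.1 j1,j7 [-0.47 -2.43] grip 0.49 61.4 F [ 0.3 -0.4 -5.9]
```

```bash

python3 -m inch '[[[2.5,5.5,0,0,0,0,0],[2.5,5.5,0,0,0,0,0],[2.5,5.5,0,0,0,0,0]]]'
python3 anv.py
```

```text
time_s: 29.55
eef_pos: [0.5092, 0.3171, 0.0685]
ee_rot: [3.141, 0.001, -0.0]
wrist_force: [0.9, 1.2, -5.0]
grip_width: 0.493
finger_force: 61.5
scene 267 [0.5091 0.3175 0.0685] ((0.5061406493186951, 0.3179280459880829), 0.021791936829686165) [0.50656506 0.31857073]
top 42 [0.509  0.3177 0.0686] ((0.4936665892601013, 0.3129817545413971), 0.015831127762794495) [0.49185997 0.31251626]
```

Good (target for this camera is 0.5055, 0.3180). Lower by 4.5 mm.

```bash

python3 -m inch '[[[-0.5,0,1.5,0,0,0,0],[-0.5,0,3,0,0,0,0],[-0.5,0,4,0,0,0,0],[-0.5,0,4,0,0,0,0]]]'
python3 -m inch '[[[0,0,1,0,0,0,0],[0,0,1,0,0,0,0]]]'
```

```text
time_s: 30.05
eef_pos: [0.5083, 0.3176, 0.0643]
ee_rot: [3.141, 0.002, -0.001]
wrist_force: [0.5, 0.1, -4.5]
grip_width: 0.493
finger_force: 61.5
time_s: 30.25
eef_pos: [0.5085, 0.3177, 0.0642]
ee_rot: [3.141, 0.002, 0.0]
wrist_force: [-2.1, -1.3, 2.4]
grip_width: 0.489
finger_force: 62.1
```

```bash

python3 -m inch '[[[0,0,0,0,0,0,0.9],[0,0,0,0,0,0,0.9],[0,0,0,0,0,0,0.9],[0,0,-15,0,0,0,0.9],[0,0,-60,0,0,0,0.9],[0,0,-105,0,0,0,0.9],[0,0,-120,0,0,0,0.9],[0,0,-120,0,0,0,0.9]]]' >/dev/null
python3 -m inch '[[[60,450,0,0,0,0,0.9],[60,450,0,0,0,0,0.9],[60,450,0,0,0,0,0.9],[60,450,0,0,0,0,0.9],[60,450,0,0,0,0,0.9],[60,450,0,0,0,0,0.9],[60,450,0,0,0,0,0.9],[60,450,0,0,0,0,0.9],[60,450,0,0,0,0,0.9],[60,450,0,0,0,0,0.9]]]' >/dev/null
python3 look.py l7 | grep -v mat;python3 to.py .5703 -.3215 .18 0
```

```text
top anvil 280 ((0.5032997131347656, 0.31821635365486145), 0.022605616599321365)
circle px 41 (array([0.505 , 0.3177]), np.float64(0.028995224490100484))
scene anvil 294 ((0.503489077091217, 0.31902167201042175), 0.022454729303717613)
circle px 56 (array([0.5056, 0.3176]), np.float64(0.029055553361063066))
t32.1 pos [ 0.5682 -0.1342  0.1825] yaw -0.1 j1,j7 [ 0.25 -1.52] grip 0.90 0.0 F [ 0.2  0.4 -0.4]
shift [  2.6 187.3   2.5] turn [ 0.01  0.11 -0.15]
```

Now red: over the mat, then grip.

```bash

python3 -m inch '[[[3,187,0,0,0,0,0.9],[3,187,0,0,0,0,0.9],[3,187,0,0,0,0,0.9],[3,187,0,0,0,0,0.9],[3,187,0,0,0,0,0.9],[3,187,0,0,0,0,0.9],[3,187,0,0,0,0,0.9]]]' >/dev/null
python3 to.py .571 -.3215 .058 0
```

```text
t32.9 pos [ 0.5732 -0.3157  0.1832] yaw 0.3 j1,j7 [ 0.49 -1.21] grip 0.90 0.0 F [0.2 0.4 0.4]
shift [ -2.2   6.1 125.2] turn [-0.12  0.02  0.31]
```

```bash

python3 -m inch '[[[-2,4,35,0,0,0,0.9],[-2,5,75,0,0,0,0.9],[-2,5,105,0,0,0,0.9],[-2,5,122,0,0,0,0.9],[-2,5,124,0,0,0,0.9],[-2,5,124,0,0,0,0],[-2,5,124,0,0,0,0],[-2,5,124,0,0,0,0],[-2,5,124,0,0,0,0],[-2,5,124,0,0,0,0]]]' 
python3 -m inch '[[[0,0,0,0,0,0,0],[0,0,-15,0,0,0,0],[0,0,-55,0,0,0,0],[0,0,-100,0,0,0,0],[0,0,-120,0,0,0,0],[0,0,-120,0,0,0,0]]]' 
python3 to.py .5465 .0913 .18 0
```

```text
time_s: 33.85
eef_pos: [0.572, -0.3241, 0.0618]
ee_rot: [3.141, 0.003, 0.005]
wrist_force: [-0.8, 2.3, 6.7]
grip_width: 0.553
finger_force: 60.8
time_s: 34.45
eef_pos: [0.5725, -0.3259, 0.1851]
ee_rot: [3.137, 0.001, 0.012]
wrist_force: [0.7, 0.3, -0.7]
grip_width: 0.55
finger_force: 61.3
t34.5 pos [ 0.5725 -0.3259  0.1851] yaw 0.0 j1,j7 [ 0.5 -1.2] grip 0.55 61.3 F [ 0.7  0.3 -0.7]
shift [ -25.8 -417.2    3.2] turn [ 0.24 -0.44  0.04]
```

```bash

python3 -m inch '[[[-1,-20,0,0,0,0,0],[-4,-60,0,0,0,0,0],[-7,-105,0,0,0,0,0],[-10,-150,0,0,0,0,0],[-13,-195,0,0,0,0,0],[-16,-240,0,0,0,0,0],[-19,-285,0,0,0,0,0],[-22,-330,0,0,0,0,0],[-24,-375,0,0,0,0,0],[-26,-405,0,0,0,0,0]]]' >/dev/null
python3 -m inch '[[[0,-12,10,0,0,0,0],[0,-12,40,0,0,0,0],[0,-12,70,0,0,0,0],[0,-12,85,0,0,0,0],[0,-12,90,0,0,0,0],[0,-12,90,0,0,0,0]]]'
cat > held.py <<'E'
from h import *
from plant import eyes,monitor
import sys
k=sys.argv[1];zc=float(sys.argv[2])  # TCP z at disc contact; cap top = .114 then
for n in("scene","top"):
    c=eyes.capture(n);P=cloud(c);t=monitor.sense()["eef_pos"]
    # lower rim/body pixels: silhouette of the body base part, below the fingers
    w=(np.linalg.norm(P[...,:2]-t[:2],axis=2)<.035)&colour(c,k)
    z0=t[2]-zc+.014   # height of underside
    q=P[w&(P[...,2]>z0+.002)&(P[...,2]<z0+.045)]
    if len(q)<40: print(n,len(q));continue
    x,r=circ(q); 
    # fixed-radius fit
    from scipy.optimize import least_squares as ls
    f=ls(lambda p:np.hypot(q[:,0]-p[0],q[:,1]-p[1])-.024,x if np.linalg.norm(x-t[:2])<.03 else t[:2],loss="soft_l1",f_scale=.001).x
    print(n,len(q),t.round(4),"free",x.round(4),r.round(4),"fixed r",f.round(4))
E
python3 held.py red .0718; python3 to.py .5465 .0913 .0738 0
```

```text
time_s: 36.05
eef_pos: [0.5427, 0.092, 0.0883]
ee_rot: [3.141, 0.001, -0.004]
wrist_force: [-0.5, -0.4, -1.1]
grip_width: 0.548
finger_force: 61.3
scene 71 [0.5435 0.0923 0.0893] free [0.5427 0.0964] 0.0231 fixed r [0.5417 0.0961]
top 0
t36.1 pos [0.5441 0.0925 0.09  ] yaw 0.1 j1,j7 [-0.11 -1.99] grip 0.55 61.3 F [ 0.9  1.2 -1.5]
shift [ 2.4  1.2 16.2] turn [-0.   -0.03  0.06]
```

```bash

python3 -m inch '[[[3,2,4,0,0,0,0],[3.5,2,8,0,0,0,0],[3.5,2,12,0,0,0,0],[3.5,2,14,0,0,0,0],[3.5,2,14,0,0,0,0]]]'
python3 held.py red .0718; python3 to.py .5465 .0913 .0718 0
```

```text
time_s: 36.65
eef_pos: [0.547, 0.0907, 0.0752]
ee_rot: [3.141, 0.002, -0.001]
wrist_force: [-0.5, -0.5, -1.2]
grip_width: 0.55
finger_force: 61.3
scene 67 [0.5472 0.0908 0.0755] free [0.5468 0.0958] 0.0233 fixed r [0.546  0.0954]
top 0
t36.8 pos [0.5473 0.0908 0.0756] yaw 0.1 j1,j7 [-0.11 -1.99] grip 0.55 61.3 F [-0.4 -0.1 -0.4]
shift [-0.8 -0.5  3.8] turn [-0.    0.01  0.09]
```

```bash

python3 -m inch '[[[0,0,1.5,0,0,0,0],[0,0,3,0,0,0,0],[0,0,3,0,0,0,0]]]'
python3 -m inch '[[[0,0,1,0,0,0,0],[0,0,1,0,0,0,0]]]'
```

```text
time_s: 37.05
eef_pos: [0.5472, 0.0907, 0.0724]
ee_rot: [3.142, 0.002, -0.0]
wrist_force: [-0.9, 0.1, -1.2]
grip_width: 0.546
finger_force: 61.3
time_s: 37.25
eef_pos: [0.5476, 0.0908, 0.0719]
ee_rot: [-3.142, -0.002, -0.001]
wrist_force: [-0.7, 0.3, 1.3]
grip_width: 0.551
finger_force: 61.3
```

```bash

python3 -m inch '[[[0,0,0.4,0,0,0,0.9],[0,0,0,0,0,0,0.9],[0,0,0,0,0,0,0.9],[0,0,-15,0,0,0,0.9],[0,0,-60,0,0,0,0.9],[0,0,-105,0,0,0,0.9],[0,0,-110,0,0,0,0.9],[0,0,-110,0,0,0,0.9]]]' >/dev/null
python3 -m inch '[[[-56,413,0,0,0,0,0.9],[-56,413,0,0,0,0,0.9],[-56,413,0,0,0,0,0.9],[-56,413,0,0,0,0,0.9],[-56,413,0,0,0,0,0.9],[-56,413,0,0,0,0,0.9],[-56,413,0,0,0,0,0.9],[-56,413,0,0,0,0,0.9],[-56,413,0,0,0,0,0.9],[-56,413,0,0,0,0,0.9]]]' >/dev/null
python3 look.py l8;python3 to.py .491 -.3225 .058 0
```

```text
top anvil 277 ((0.5032065510749817, 0.31791213154792786), 0.023016301915049553)
circle px 41 (array([0.505 , 0.3176]), np.float64(0.028963433511871195))
 mat yellow 241 ((0.4093362092971802, -0.318254292011261), 0.018938742578029633) 0.10428980013382023
 mat blue 44 ((0.4787631630897522, -0.31779909133911133), 0.01415421161800623) 0.1044320483191528
 home red 250 ((0.5459388494491577, 0.09483718872070312), 0.018857313320040703) 0.11418786550539727
scene anvil 299 ((0.5034502744674683, 0.31885722279548645), 0.022590285167098045)
circle px 57 (array([0.5055, 0.3175]), np.float64(0.02914275211519271))
 mat yellow 113 ((0.4108460247516632, -0.31727659702301025), 0.019938332960009575) 0.10319983005128994
 mat blue 125 ((0.4910144507884979, -0.31668925285339355), 0.020973267033696175) 0.10355045352832541
 home red 195 ((0.5495858192443848, 0.09613054990768433), 0.0190266165882349) 0.11355168053656493
t39.1 pos [ 0.4915 -0.3211  0.1805] yaw 0.1 j1,j7 [ 0.54 -1.13] grip 0.90 0.0 F [-0.2 -0.2  0.4]
shift [ -0.3   1.7 122.5] turn [-0.11  0.1   0.1 ]
```

View pics/l8.png

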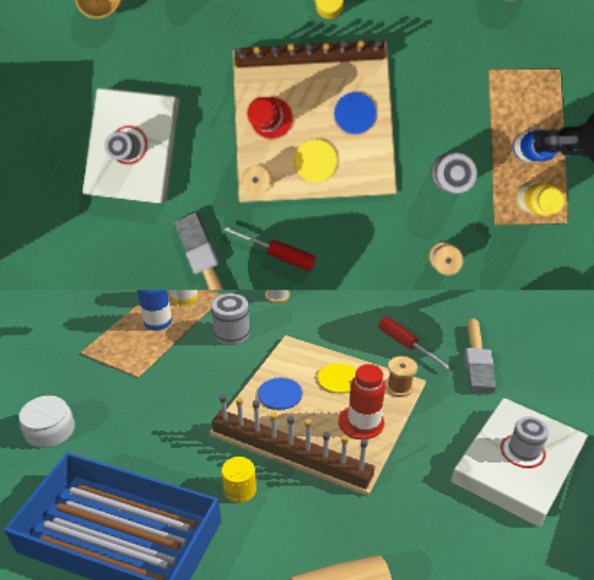

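Red is upright on its disc (crop 366,400) but about 4 mm off in +y. The same offset shows in the held reading, so I'll allow for it with blue and yellow and then correct red.

```bash

python3 -m inch '[[[0,-1,35,0,0,0,0.9],[0,-1,75,0,0,0,0.9],[0,-1,105,0,0,0,0.9],[0,-1,120,0,0,0,0.9],[0,-1,122,0,0,0,0.9],[0,-1,122,0,0,0,0],[0,-1,122,0,0,0,0],[0,-1,122,0,0,0,0],[0,-1,122,0,0,0,0],[0,-1,122,0,0,0,0]]]' 
python3 -m inch '[[[0,0,0,0,0,0,0],[0,0,-15,0,0,0,0],[0,0,-55,0,0,0,0],[0,0,-100,0,0,0,0],[0,0,-120,0,0,0,0],[0,0,-120,0,0,0,0]]]' >/dev/null
python3 to.py .5500 -.046 .18 0
```

```text
time_s: 40.15
eef_pos: [0.4933, -0.3214, 0.0615]
ee_rot: [3.141, 0.003, 0.005]
wrist_force: [-1.0, 3.0, 6.6]
grip_width: 0.542
finger_force: 61.5
t40.8 pos [ 0.4939 -0.3229  0.1847] yaw 0.0 j1,j7 [ 0.54 -1.13] grip 0.54 61.9 F [-0.1 -0.  -0.6]
shift [  56.2 -276.9    4. ] turn [ 0.25 -0.42  0.04]
```

```bash

python3 -m inch '[[[4,-20,0,0,0,0,0],[13,-60,0,0,0,0,0],[22,-105,0,0,0,0,0],[31,-150,0,0,0,0,0],[40,-195,0,0,0,0,0],[49,-240,0,0,0,0,0],[55,-270,10,0,0,0,0],[56,-277,40,0,0,0,0],[56,-277,75,0,0,0,0],[56,-277,90,0,0,0,0]]]' >/dev/null
python3 -m inch '[[[0,0,5,0,0,0,0],[0,0,10,0,0,0,0],[0,0,10,0,0,0,0]]]'
python3 held.py blue .0715; python3 to.py
```

```text
time_s: 42.05
eef_pos: [0.5476, -0.0445, 0.0797]
ee_rot: [3.142, 0.002, 0.0]
wrist_force: [-0.2, 0.7, -1.2]
grip_width: 0.543
finger_force: 61.8
scene 52 [ 0.5479 -0.0445  0.0802] free [ 0.5452 -0.0408] 0.0234 fixed r [ 0.5446 -0.0412]
top 0
t42.1 pos [ 0.5481 -0.0445  0.0805] yaw 0.1 j1,j7 [ 0.1  -1.71] grip 0.55 61.8 F [ 1.1 -0.7 -0.8]
```

```bash

python3 -m inch '[[[3,1.5,2,0,0,0,0],[4,1.5,5,0,0,0,0],[4,1.5,5.5,0,0,0,0],[4,1.5,5.5,0,0,0,0]]]'
python3 held.py blue .0715; python3 to.py
```

```text
time_s: 42.55
eef_pos: [0.5515, -0.0458, 0.074]
ee_rot: [3.142, 0.002, -0.0]
wrist_force: [0.6, -0.0, -1.3]
grip_width: 0.545
finger_force: 61.8
scene 48 [ 0.5515 -0.0458  0.0741] free [ 0.5499 -0.0426] 0.0229 fixed r [ 0.5487 -0.0432]
top 0
t42.6 pos [ 0.5515 -0.0458  0.0741] yaw 0.1 j1,j7 [ 0.1  -1.71] grip 0.55 61.8 F [-0.2 -0.7 -2.4]
```

```bash

python3 -m inch '[[[0,0,1,0,0,0,0],[0,0,2,0,0,0,0],[0,0,2,0,0,0,0]]]'
python3 -m inch '[[[0,0,1,0,0,0,0],[0,0,1,0,0,0,0]]]'
```

```text
time_s: 42.95
eef_pos: [0.5514, -0.0458, 0.072]
ee_rot: [3.142, 0.002, -0.0]
wrist_force: [0.1, -0.1, -0.6]
grip_width: 0.547
finger_force: 61.8
time_s: 43.15
eef_pos: [0.5517, -0.0457, 0.0716]
ee_rot: [3.142, 0.002, 0.001]
wrist_force: [-0.7, 0.7, 3.7]
grip_width: 0.545
finger_force: 62.1
```

```bash

python3 -m inch '[[[0,0,0,0,0,0,0.9],[0,0,0,0,0,0,0.9],[0,0,0,0,0,0,0.9],[0,0,-15,0,0,0,0.9],[0,0,-60,0,0,0,0.9],[0,0,-105,0,0,0,0.9],[0,0,-110,0,0,0,0.9],[0,0,-110,0,0,0,0.9]]]' >/dev/null
python3 -m inch '[[[-141,277,0,0,0,0,0.9],[-141,277,0,0,0,0,0.9],[-141,277,0,0,0,0,0.9],[-141,277,0,0,0,0,0.9],[-141,277,0,0,0,0,0.9],[-141,277,0,0,0,0,0.9],[-141,277,0,0,0,0,0.9],[-141,277,0,0,0,0,0.9]]]' >/dev/null
python3 look.py l9 | grep home;python3 to.py .4108 -.3222 .058 0
```

```text
home blue 241 ((0.5475650429725647, -0.04203213006258011), 0.018603358417749405) 0.11421455256932804
 home red 250 ((0.5460861921310425, 0.09476949274539948), 0.018935516476631165) 0.11415379094903808
 home blue 174 ((0.551548957824707, -0.04210999235510826), 0.018980875611305237) 0.11347285851624114
 home red 198 ((0.5485478639602661, 0.09675881266593933), 0.019142476841807365) 0.11347045106721024
t44.9 pos [ 0.4112 -0.3213  0.18  ] yaw 0.2 j1,j7 [ 0.6  -1.05] grip 0.90 0.0 F [0.4 0.8 1.1]
shift [ -0.2   1.1 122. ] turn [-0.1   0.07  0.15]
```

```bash

python3 -m inch '[[[0,0,35,0,0,0,0.9],[0,0,75,0,0,0,0.9],[0,0,105,0,0,0,0.9],[0,0,120,0,0,0,0.9],[0,0,122,0,0,0,0.9],[0,0,122,0,0,0,0],[0,0,122,0,0,0,0],[0,0,122,0,0,0,0],[0,0,122,0,0,0,0],[0,0,122,0,0,0,0]]]' 
python3 -m inch '[[[0,0,0,0,0,0,0],[0,0,-15,0,0,0,0],[0,0,-55,0,0,0,0],[0,0,-100,0,0,0,0],[0,0,-120,0,0,0,0],[0,0,-120,0,0,0,0]]]' >/dev/null
python3 to.py .476 .0185 .18 0
```

```text
time_s: 45.85
eef_pos: [0.4121, -0.3225, 0.0604]
ee_rot: [3.141, 0.003, 0.003]
wrist_force: [0.9, 3.2, 7.6]
grip_width: 0.552
finger_force: 61.6
t46.5 pos [ 0.4126 -0.3246  0.1829] yaw 0.0 j1,j7 [ 0.6  -1.05] grip 0.55 62.2 F [ 0.7  0.5 -1.5]
shift [  63.6 -343.     1.8] turn [ 0.25 -0.35  0.04]
```

```bash

python3 -m inch '[[[4,-20,0,0,0,0,0],[11,-60,0,0,0,0,0],[20,-105,0,0,0,0,0],[28,-150,0,0,0,0,0],[36,-195,0,0,0,0,0],[45,-240,0,0,0,0,0],[53,-285,0,0,0,0,0],[60,-325,0,0,0,0,0],[63,-343,10,0,0,0,0],[63,-343,40,0,0,0,0]]]' >/dev/null
python3 -m inch '[[[0,0,30,0,0,0,0],[0,0,50,0,0,0,0],[0,0,60,0,0,0,0],[0,0,60,0,0,0,0]]]'
python3 held.py yellow .0704; python3 to.py
```

```text
time_s: 47.85
eef_pos: [0.472, 0.0198, 0.0775]
ee_rot: [3.141, 0.002, -0.006]
wrist_force: [-0.3, -0.1, -1.9]
grip_width: 0.55
finger_force: 62.1
scene 66 [0.4729 0.02   0.0787] free [0.4719 0.0228] 0.0218 fixed r [0.4694 0.0219]
top 0
t48.0 pos [0.4737 0.0201 0.0794] yaw 0.1 j1,j7 [ 0.02 -1.9 ] grip 0.55 62.2 F [-0.1  1.2 -1.4]
```

```bash

python3 -m inch '[[[3,0.5,2,0,0,0,0],[3.5,0.5,5,0,0,0,0],[3.5,0.5,5.5,0,0,0,0],[3.5,0.5,5.5,0,0,0,0]]]'
python3 held.py yellow .0704; python3 to.py
```

```text
time_s: 48.35
eef_pos: [0.477, 0.0196, 0.0738]
ee_rot: [3.142, 0.002, 0.0]
wrist_force: [0.4, 0.5, -2.1]
grip_width: 0.548
finger_force: 62.2
scene 64 [0.477  0.0196 0.0738] free [0.4753 0.0222] 0.0234 fixed r [0.4745 0.022 ]
top 0
t48.5 pos [0.4769 0.0196 0.0737] yaw 0.1 j1,j7 [ 0.02 -1.9 ] grip 0.55 62.2 F [ 1.9  0.1 -1.9]
```

```bash

python3 -m inch '[[[0,0.5,1,0,0,0,0],[0,0.5,2.5,0,0,0,0],[0,0.5,2.5,0,0,0,0]]]'
python3 -m inch '[[[0,0,1,0,0,0,0],[0,0,1,0,0,0,0]]]'
```

```text
time_s: 48.75
eef_pos: [0.4768, 0.0191, 0.0709]
ee_rot: [3.142, 0.002, -0.0]
wrist_force: [-0.4, -0.5, -2.1]
grip_width: 0.549
finger_force: 62.2
time_s: 48.95
eef_pos: [0.4771, 0.0191, 0.0704]
ee_rot: [3.141, 0.002, 0.0]
wrist_force: [-1.5, -0.1, 2.8]
grip_width: 0.549
finger_force: 62.5
```

```bash

python3 -m inch '[[[0,0,0,0,0,0,0.9],[0,0,0,0,0,0,0.9],[0,0,0,0,0,0,0.9],[0,0,-15,0,0,0,0.9],[0,0,-60,0,0,0,0.9],[0,0,-105,0,0,0,0.9],[0,0,-110,0,0,0,0.9],[0,0,-110,0,0,0,0.9]]]' >/dev/null
python3 -m inch '[[[70,-72,0,0,0,0,0.9],[70,-72,0,0,0,0,0.9],[70,-72,0,0,0,0,0.9],[70,-72,0,0,0,0,0.9]]]' >/dev/null
python3 to.py .5476 .0908 .069 0
```

```text
t50.1 pos [0.5461 0.0921 0.1779] yaw 0.2 j1,j7 [-0.05 -1.96] grip 0.90 0.0 F [-0.8 -1.4  0.2]
shift [  1.9   1.3 108.9] turn [0.02 0.2  0.2 ]
```

```bash

python3 -m inch '[[[1.5,1,35,0,0,0,0.9],[1.5,1,75,0,0,0,0.9],[1.5,1,100,0,0,0,0.9],[1.5,1,107,0,0,0,0.9],[1.5,1,107,0,0,0,0.9],[1.5,1,107,0,0,0,0],[1.5,1,107,0,0,0,0],[1.5,1,107,0,0,0,0],[1.5,1,107,0,0,0,0],[1.5,1,107,0,0,0,0]]]' 
python3 -m inch '[[[0,0,-3,0,0,0,0],[0,0,-6,0,0,0,0],[0,0,-6,0,0,0,0],[0,0,-6,0,0,0,0]]]'
python3 held.py red .072
```

```text
time_s: 51.15
eef_pos: [0.5496, 0.0908, 0.075]
ee_rot: [-3.141, -0.002, -0.005]
wrist_force: [-0.4, 0.7, 6.5]
grip_width: 0.549
finger_force: 60.6
time_s: 51.55
eef_pos: [0.5483, 0.09, 0.0792]
ee_rot: [3.141, 0.002, 0.0]
wrist_force: [0.2, 0.4, -1.1]
grip_width: 0.546
finger_force: 61.0
scene 74 [0.5482 0.0901 0.079 ] free [0.5466 0.0942] 0.0232 fixed r [0.5456 0.094 ]
top 0
```

```bash

python3 -m inch '[[[-1,3,0,0,0,0,0],[-1,3,1,0,0,0,0],[-1,3,2.5,0,0,0,0],[-1,3,2.5,0,0,0,0]]]'
python3 held.py red .075
python3 -m inch '[[[0,0,1,0,0,0,0],[0,0,1.5,0,0,0,0]]]'
```

```text
time_s: 52.05
eef_pos: [0.5472, 0.0871, 0.0763]
ee_rot: [3.142, 0.002, -0.001]
wrist_force: [-0.1, 0.5, -0.3]
grip_width: 0.544
finger_force: 61.0
scene 62 [0.5472 0.0872 0.0764] free [0.5457 0.0924] 0.0227 fixed r [0.5441 0.0918]
top 0
time_s: 52.35
eef_pos: [0.5474, 0.0873, 0.0751]
ee_rot: [-3.142, -0.002, -0.0]
wrist_force: [-0.1, 0.8, 1.3]
grip_width: 0.544
finger_force: 61.3
```

Touching. Release, rise and back off toward the mat side, then look.

```bash

python3 -m inch '[[[0,0,0.3,0,0,0,0.9],[0,0,0,0,0,0,0.9],[0,0,0,0,0,0,0.9],[0,0,-15,0,0,0,0.9],[0,0,-60,0,0,0,0.9],[0,0,-105,0,0,0,0.9],[0,0,-120,0,0,0,0.9],[0,0,-120,0,0,0,0.9]]]' >/dev/null
python3 -m inch '[[[-70,400,-20,0,0,0,0.9],[-70,400,-20,0,0,0,0.9],[-70,400,-20,0,0,0,0.9],[-70,400,-20,0,0,0,0.9],[-70,400,-20,0,0,0,0.9],[-70,400,-20,0,0,0,0.9],[-70,400,-20,0,0,0,0.9],[-70,400,-20,0,0,0,0.9],[-70,400,-20,0,0,0,0.9],[-70,400,-20,0,0,0,0.9]]]' >/dev/null
python3 look.py l10
```

```text
top anvil 286 ((0.5025306940078735, 0.3177303671836853), 0.02301179990172386)
circle px 40 (array([0.505 , 0.3176]), np.float64(0.02893420691487847))
 home yellow 253 ((0.47333675622940063, 0.020822947844862938), 0.018866952508687973) 0.11423328523047319
 home blue 243 ((0.5475931167602539, -0.04198191687464714), 0.01864742487668991) 0.11448925588724904
 home red 243 ((0.5436483025550842, 0.09113777428865433), 0.018843837082386017) 0.11431323252496284
scene anvil 301 ((0.5032584071159363, 0.32002905011177063), 0.0234263613820076)
circle px 57 (array([0.5055, 0.3175]), np.float64(0.02914275211519271))
 home yellow 171 ((0.47604867815971375, 0.021781915798783302), 0.020124074071645737) 0.11319780413110983
 home blue 176 ((0.5499898791313171, -0.04131060466170311), 0.019780775532126427) 0.11338340601751094
 home red 200 ((0.5468966960906982, 0.0930292010307312), 0.019227202981710434) 0.11332797824010327
```

View pics/l10.png

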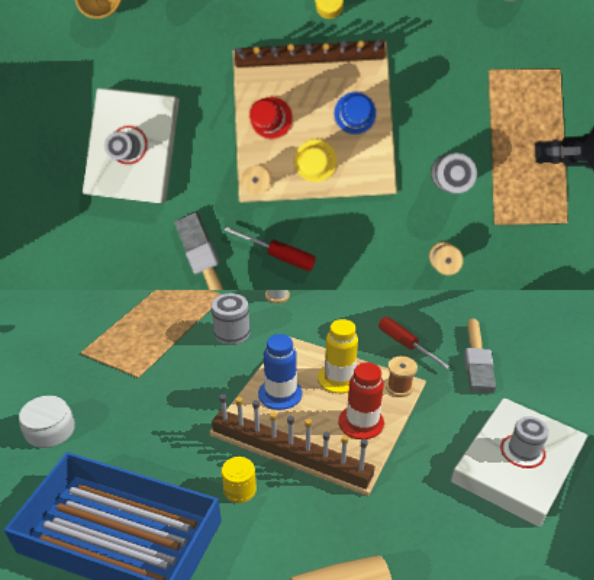

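Everything is in place: jars at crop red (366,400), blue (281,370) and yellow (341,355) are each within about 2 mm of their starting cap positions, and the anvil at (530,437) is about 2–3 mm off the circle's middle. The gripper touches nothing, so I'm handing in.

```bash
python3 -c "
from plant import job;print(job.finish_job())"
```

```text
the job is handed in; nothing more can be done
None
```

I handed the job in after about 55 s of robot time: by the last camera check the anvil stands upright about 2–3 mm off the middle of the slab circle, and all three jars are upright on their own discs within about 2 mm of where they started; the hand-in returned no verdict.

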